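# Tip the brass knob out of the tall tube over the ledge bar

## Robot

A 6-joint arm with a two-finger parallel gripper is mounted at the origin on the work surface; the furniture and walls round the work are solid. World frame = base frame: x ahead of the robot, y to its left, z up, the work surface at z = 0. Lengths are in m, angles in degrees, forces in N, time in s.
With the tool pointing down it reaches from about 0.35 to 0.8 m from the base axis. Payload 7.3 kg.
Tool frame: the origin (TCP) lies midway between the tips of the shut fingers; the grasp point (between the pads) lies 19 mm behind it; z points along the fingers, y is the line along which they close (so a half turn about z gives the same grasp; the last joint's range is limited). The gripper opens to 85 mm and grips with 20 to 120 N. Pads are 22 mm wide; open, the fingers measure 114 mm over their backs; the gripper's body (76 mm by 85 mm) begins 54 mm behind the grasp point. The pads swing forward as they close: fully open they stand 13 mm farther back than shut.
Start: joints at [-8.365, 19.595, 87.324, -0, 73.075, -8.365], TCP at [0.525, 0, 0.231] pointing down, gripper open.
Joint ranges: [-145.02, 145.02], [-44.19, 115.74], [2.07, 154.8], [-57.11, 237.11], [16.16, 152.29], [-177.93, 177.93]. Speed limits (degrees/s): [147.25, 147.25, 180, 180, 180, 180].

## Interface

Orientations are given as a 3x3 rotation matrix whose columns are the frame's x, y, z axes.
In Python, from workcell import env gives the robot as it stands.
- The arm moves only by the tool arm_command, never from a script. Its argument "plan" is a list of rows, each an object of numbers: "jaw": the gripper command: -1 is shut, 1 is fully open, values between are in proportion; "dx", "dy", "dz": the shift along the tool's x, y, z in cm; "ax", "ay", "az": the turn, a rotation vector about the tool's x, y, z in degrees. In form: [{"jaw": .., "dx": .., "dy": .., "dz": .., "ax": .., "ay": .., "az": ..}, ...]. A call has 1 to 12 rows; each row shifts and turns the commanded pose from where the row before left it, along the tool's axes as they then stand; what a row does not reach is not made up. A row lasts 1/12 s, in which the tool goes at most 41.7 mm and 7.16 degrees, less where a joint would pass 70% of its speed; a pose out of reach is approached as far as the arm can. A call with a gripper value outside its range is refused whole. The fingers move at their own pace and stop on an object; "grip_force" is the grip in N (left out, the last holds). Time passes only in rows, so rows that do not move let the fingers close. It gives the time, the measured TCP pose, the force, the opening and the grip force at its end, in the units of the state.
- env.sense(): the state, without advancing time (a new reading comes with each control period).
- env.read_camera(name): name is "scene" or "side" or "wrist"; returns a dict with "image" (420x560x3 uint8, red, green, blue), "fx", "fy", "cx", "cy" (pixels), "rvec" (rotation vector, rad) and "tvec" (3), from world to camera coordinates, as OpenCV has them. Camera axes: x right, y down, z forward; pixel columns grow to the right and rows downward; lengths in m; the calibration is good to about 2 mm. A picture is of the moment at which its call begins. There is no depth.
- env.hand_in(): hands the job in; it is judged then, once.
The state is a dict: "clock": time; "qpos": joint angles; "dq": joint speeds; "joint_efforts": joint torques, N m; "eef_pos": TCP position; "ee_rot": TCP orientation; "force": force on the tool from outside, world axes, zero at the start; "moment": the same for the moment, N m; "opening": finger opening in m; "finger_force": force on a finger pad.
Only numpy, scipy, OpenCV 4.12 (cv2) and the standard library are available. Lean on these libraries where they do the work, as an engineer would, in place of code of your own. Each camera call takes 0.05 s, during which the arm holds its last target. There are 200 camera calls.

## Task

A brass ball knob lies at the bottom of the tall aluminium tube on the wooden tipping stand. Lower the tube over, without letting it fall, until it leans on the steel ledge bar with its foot still on the stand, and let go; then take it again in its lower half and finish the tip over the bar, so that the knob rolls out into the stand's tray, and leave the tube lying over the bar with its mouth down in the tray. Leave the short tube and the spray can standing where they are.

Things in the scene. Friction and masses are not known exactly. Their poses are not given: they have to be found in the camera images.
- stand: Fixed wooden tipping stand, 409 x 104 mm. Origin: on the bench under the tall tube's standing place; +x is the direction of tipping (away from the robot, to the right), z up. Board 12 mm thick from x = -50 to 359, heel strip 14 mm high at x = -47 to -37. Front: board; middle: ledge bar; behind: tray. Grippy enough that the foot of the leaning tube does not slide.
- ledge (a point): Centre of the stand's ledge, a fixed round steel bar of radius 7 mm along the stand's y, at x = 144, z = 84 mm of the stand, between two posts at y = +-46 (12 mm wide, 26 along x, top z = 100). Two steel pins of radius 4.5 mm rise from it at y = +-35 to z = 132; the tube goes between them. Axes as the stand's.
- tray (a point): Centre of the floor of the stand's open tray, at x = 255, z = 34 mm of the stand. Inside 189 mm along x, 88 mm along y; side walls 41 mm, end wall 68 mm high, front wall (below the bar) 23 mm high. Axes as the stand's.
- tall_tube: Round aluminium tube, 240 mm tall, 48 mm across, wall 3, open top, 0.15 kg, upright on the board. Origin: centre of underside; z to the mouth. Held across its sides along the stand's y it can turn in the grip. Leans by itself on the bar at about 56 deg from upright; empty, with 150 mm beyond the bar and mouth on the tray floor, it rests at about 112 deg (centre of mass near mid-length).
- ball_knob: Solid brass ball, 32 mm diameter, about 0.14 kg, on the floor inside the tall tube. Origin: its centre.
- short_tube: Aluminium tube of the same make but only 120 mm high, 48 mm in diameter, empty, upright on the bench. Origin: centre of its underside, z up. A bystander.
- spray_can: Aerosol can, 58 mm diameter, 217 mm high, upright on the bench. Origin: centre of its underside, z up. A bystander.
Not all that is in view belongs to the job. What is shaped like the tall_tube but black, blue or turquoise is not meant.

How it is judged (in metres and radians):
On the way, in this order (a step that is already met when the one before it is completed fails the run):
1. the tall tube leans on the ledge bar by itself, 40 to 75 degrees from upright, its foot still on the stand in front of the bar, the knob still inside, let go (angle between tall_tube's own z axis and vertical between 0.7 and 1.31 rad and x of tall_tube in the frame of stand between -0.08 and 0.08 m and z of tall_tube in the frame of stand below 0.06 m and z of ball_knob in the frame of tall_tube below 0.12 m and distance between ball_knob and tall_tube below 0.125 m and contact force between tall_tube and the fingers below 0.05 N and contact force between tall_tube and stand above 0.2 N and linear speed of tall_tube below 0.05 m/s), for 0.2 s.
2. held in its lower half, the tube is tipped on past level (angle between tall_tube's own z axis and vertical above 1.6 rad and contact force between tall_tube and the fingers above 0.3 N and z of the grasp point in the frame of tall_tube below 0.12 m), for 0.05 s.
At the end, for the whole second after the job is handed in: The knob lies in the tray, outside the tube; the tall tube rests released over the bar, mouth down (over 95 degrees from upright), its foot end on the robot's side of the bar; short tube and spray can stand within 20 mm of where they were (x of ball_knob in the frame of stand between 0.155 and 0.355 m and y of ball_knob in the frame of stand between -0.045 and 0.045 m and z of ball_knob in the frame of stand below 0.07 m and (z of ball_knob in the frame of tall_tube above 0.23 m or z of ball_knob in the frame of stand below 0.052 m) and angle between tall_tube's own z axis and vertical above 1.66 rad and contact force between tall_tube and stand above 0.2 N and x of tall_tube in the frame of stand between 0 and 0.144 m and linear speed of tall_tube below 0.03 m/s and contact force between tall_tube and the fingers below 0.05 N); the robot touches nothing.
It fails at once if the tall tube is let fall onto the bar (turns faster than 5 rad/s before it has been tipped past 75 degrees) (angular speed of tall_tube above 5 rad/s and angle between tall_tube's own z axis and vertical below 1.31 rad).
It fails at once if the short tube is moved by more than 20 mm or tipped (distance of short_tube from where it was at the start of the episode above 0.02 m or angle between short_tube's own z axis and vertical above 0.26 rad).
It fails at once if the spray can is moved by more than 20 mm or tipped (distance of spray_can from where it was at the start of the episode above 0.02 m or angle between spray_can's own z axis and vertical above 0.26 rad).
It also fails if it takes over 43 s, if anything falls off the work surface, if the arm or the gripper's body presses on something with over 40 N, if the wrist force passes 120 N, or if a joint passes its speed limit or range.

## Working session

There is one attempt and no reset: what is moved stays moved. The work goes in short steps, Python scripts to look and compute and a tool call to move; the robot and the scene stay as the last step left them, time stands still between calls to the robot, and variables do not carry over. Pictures are saved under pics/ and viewed, at most 10 in all, crops included, and the job is handed in when it is done.

Besides the shell and the picture viewer there is one more tool, called after ">>>" by a JSON object that holds its "name" and its "arguments". arm_command: Moves the arm, as the interface text tells. Its arguments: {"type":"object","properties":{"plan":{"type":"array","items":{"type":"object","properties":{"jaw":{"type":"number"},"dx":{"type":"number"},"dy":{"type":"number"},"dz":{"type":"number"},"ax":{"type":"number"},"ay":{"type":"number"},"az":{"type":"number"}}}},"grip_force":{"type":"number"}},"required":["plan"]}

```bash
mkdir -p pics
python3 - <<'E'
from workcell import env
import cv2,numpy as np,json
s=env.sense();print(s['clock'],s['eef_pos'],s['ee_rot'],s['opening'])
ims=[]
for n in['scene','side']:
    c=env.read_camera(n);im=c.pop('image');cv2.imwrite(f'pics/{n}0.png',im[:,:,::-1])
    np.savez(f'{n}.npz',im=im,**c);print(n,c)
E
```

```text
0.0 [5.24597787e-01 8.40596703e-05 2.30590060e-01] [[-4.75563341e-05  9.99998753e-01 -1.57838035e-03]
 [ 9.99999979e-01  4.78673385e-05  1.97003008e-04]
 [ 1.97078316e-04 -1.57837094e-03 -9.99998735e-01]] 0.08517439824976882
scene {'fx': 495.25871738452923, 'fy': 495.25871738452923, 'cx': 277.54140147834323, 'cy': 209.64375077419007, 'rvec': array([ 1.93823611, -1.2523583 ,  0.59400941]), 'tvec': array([-0.36354096,  0.25081538,  1.11698273])}
side {'fx': 463.7184123596869, 'fy': 463.7184123596869, 'cx': 283.39863184910706, 'cy': 211.67003996783822, 'rvec': array([ 2.13413092, -0.28051694,  0.18004907]), 'tvec': array([-0.46432427,  0.03063264,  1.31209749])}
```

View pics/scene0.png

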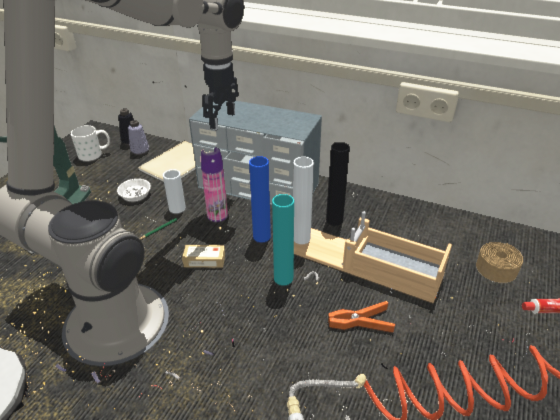

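View pics/side0.png

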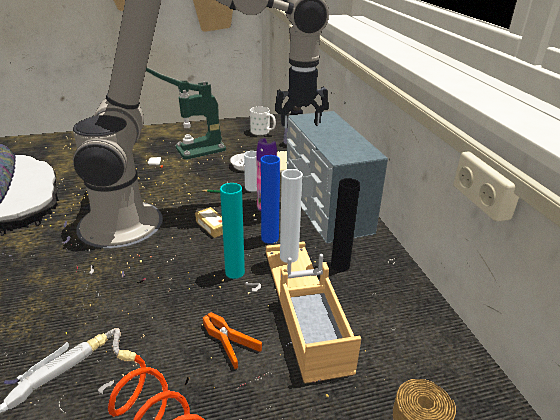

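Candidates in the scene view are a blue tube (260,200), turquoise (284,240), black (338,185) and silver (302,200). Silver is the tall tube: it has bare metal and stands on the board of the stand. The short tube is at (174,192) and the spray can at (214,185). I'll confirm with one enlarged crop.

Run:
```python
import cv2,numpy as np
a=np.load('scene.npz')['im'][140:305,240:460,::-1];b=np.load('side.npz')['im'][160:390,225:370,::-1]
a=cv2.resize(a,None,fx=2,fy=2,interpolation=3);b=cv2.resize(b,None,fx=2.5,fy=2.5,interpolation=3)
o=np.zeros((600,810,3),np.uint8);o[:330,:440]=a;o[:575,440:440+b.shape[1]]=b[:, :370]
cv2.imwrite('pics/crop.png',o[:, :800])
```

```text
(no output)
```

View pics/crop.png

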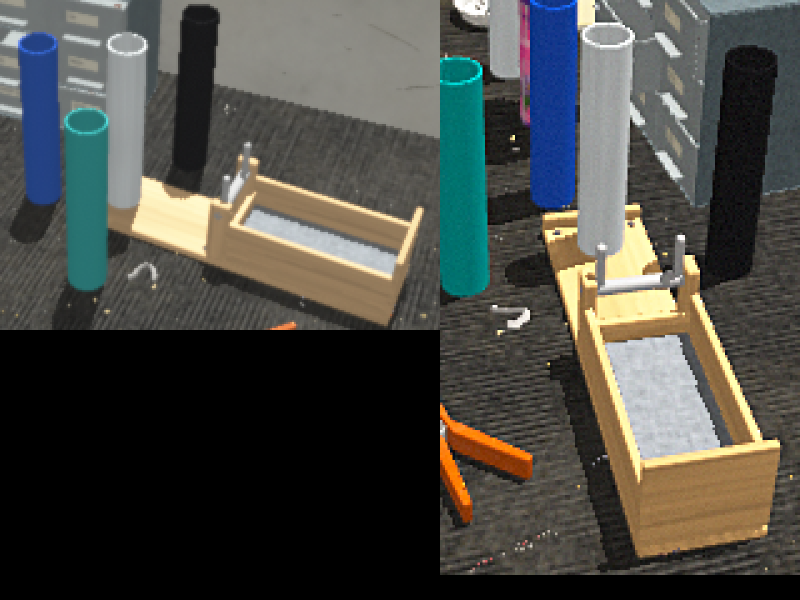

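```bash
cat > h.py <<'E'
import cv2,numpy as np
from scipy.optimize import least_squares
C={n:np.load(n+'.npz') for n in['scene','side']}
def proj(n,P,c=None):
    c=c or C[n];K=np.array([[c['fx'],0,c['cx']],[0,c['fy'],c['cy']],[0,0,1.]])
    return cv2.projectPoints(np.float64(P).reshape(-1,1,3),c['rvec'],c['tvec'],K,None)[0][:,0]
def w(p,P):
    P=np.float64(P);c,s=np.cos(p[2]),np.sin(p[2])
    return np.c_[p[0]+c*P[:,0]-s*P[:,1],p[1]+s*P[:,0]+c*P[:,1],P[:,2]]
E
python3 - <<'E'
from h import *
for n in C: 
    R=cv2.Rodrigues(C[n]['rvec'])[0];print(n,-R.T@C[n]['tvec'])
for sg in(1,-1):
    S=[((144,35*sg,132),(289.8,258.8)),((144,-35*sg,132),(321,255.2)),((359,52*sg,0),(305,382)),((359,-52*sg,0),(355.8,373.2)),((0,0,252),(291.8,174.8)),((-47,52*sg,26),(266.2,246.8)),((-47,-52*sg,26),(305,242.8))]
    T=[((144,35*sg,132),(353.5,229)),((144,-35*sg,132),(363.5,212)),((0,0,252),(303.5,162)),((359,52*sg,0),(434,300))]
    f=lambda p:np.r_[(proj('side',w(p,[np.array(a)/1e3 for a,_ in S]))-[b for _,b in S]).ravel(),(proj('scene',w(p,[np.array(a)/1e3 for a,_ in T]))-[b for _,b in T]).ravel()]
    r=least_squares(f,[.55,-.1,-.2 if sg else 2],loss='soft_l1');print(sg,r.x,np.degrees(r.x[2]),r.cost);print(f(r.x).reshape(-1,2).round(1).tolist())
def xy(n1,a,b,z,p0=(.5,.1)):
    f=lambda p:np.r_[proj('scene',[[*p,z]])[0]-a,proj('side',[[*p,z]])[0]-b]
    r=least_squares(f,p0);return r.x,f(r.x)
print('tube',xy(0,(303.5,162),(291.8,174.8),.252))
for nm,pt,z in[('short',(174,174),.12),('can',(211,153),.217),('blue',(260,161),.24),('teal',(284,200),.24),('black',(340,147),.24)]:
    print(nm,least_squares(lambda p:proj('scene',[[*p,z]])[0]-pt,[.5,.1]).x)
E
```

```text
scene [-0.50146913 -0.64064183  0.88364448]
side [ 0.1413359  -1.16433427  0.74999004]
1 [ 0.41670421 -0.28309504 -1.89475927] -108.5617091880294 309.5932860001286
[[13.9, -2.4], [-50.1, -0.4], [2.9, 0.2], [-102.5, 5.9], [-0.4, -0.8], [43.3, -3.9], [-35.4, -1.8], [5.8, -8.6], [-22.1, 22.7], [1.4, -0.3], [0.1, 0.2]]
-1 [ 0.41659606 -0.28479327 -1.62510351] -93.11157250447084 10.918286982719447
[[-0.3, -1.4], [0.2, -1.7], [-0.3, 1.1], [0.8, 0.7], [-0.2, -0.5], [-1.0, -2.0], [-0.8, -2.6], [0.3, -1.5], [0.6, -1.1], [2.1, -0.1], [-0.2, 2.3]]
tube (array([ 0.41640883, -0.28179789]), array([ 0.86082951, -0.37345163, -0.63853527, -1.09737713]))
short [0.40658895 0.09853088]
can [ 0.40973353 -0.02820398]
blue [ 0.39387662 -0.17631029]
teal [ 0.27515624 -0.2922928 ]
black [ 0.5317295  -0.33107908]
```

Confirmed: the silver tube stands on the stand's board, at pixel (303,162) in scene and (292,175) in side, at its mouth. The stand pose fits at (0.417, -0.285), yaw -93°. I'm moving above the tube.

>>> {"name": "arm_command", "arguments": {"plan": [{"jaw":1,"dz":-4},{"jaw":1,"dz":-4},{"jaw":1,"dx":-2.5,"dy":-0.9},{"jaw":1,"dx":-3.3,"dy":-1.3},{"jaw":1,"dx":-3.3,"dy":-1.3},{"jaw":1,"dx":-3.3,"dy":-1.3},{"jaw":1,"dx":-3.3,"dy":-1.2},{"jaw":1,"dx":-3.3,"dy":-1.2},{"jaw":1,"dx":-3.3,"dy":-1.2},{"jaw":1,"dx":-3.3,"dy":-1.2},{"jaw":1,"dx":-2.9,"dy":-1.2},{"jaw":1,"az":3.1}], "grip_force": 30}}

```text
$.plan[0]: bad value
```

```bash
cat >> h.py <<'E'
P=np.array([.4166,-.2840,-1.6251])
def tcp():
    from workcell import env
    s=env.sense();e=s['eef_pos'];c,n=np.cos(P[2]),np.sin(P[2]);d=e[:2]-P[:2]
    R=np.array(s['ee_rot']);z=R[:,2]
    zs=np.array([c*z[0]+n*z[1],-n*z[0]+c*z[1],z[2]])
    ys=R[:,1];
    print('t',round(s['clock'],2),'stand mm',np.round(1e3*np.array([c*d[0]+n*d[1],-n*d[0]+c*d[1],e[2]]),1),'zaxis',zs.round(3),'yaw',np.degrees(np.arctan2(ys[1],ys[0])).round(2),'open',round(s['opening']*1e3,1),'F',np.round(s['force'],1),'ff',s['finger_force'])
    return s
def save(n,f):
    from workcell import env
    c=env.read_camera(n);cv2.imwrite('pics/'+f,c['image'][:,:,::-1]);return c
E
python3 - <<'E'
from h import *
tcp();c=save('wrist','w1.png')
K=[[0,0,.252],[.144,.035,.132],[.144,-.035,.132]]
print(proj('',w(P,K),c))
E
```

```text
t 0.1 stand mm [-289.5   92.5  230.7] zaxis [-0.    -0.001 -1.   ] yaw -0.0 open 85.6 F [ 0.1 -0.5 -0.3] ff 0.0
[[122.74205472 658.75273155]
 [210.88930378 560.80446571]
 [149.90324122 558.60911038]]
```

View pics/w1.png

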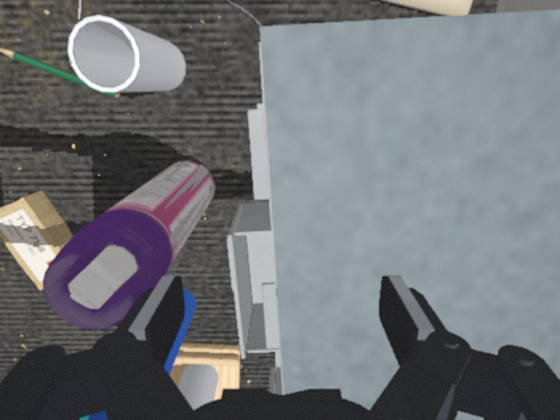

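The picture was taken from the start pose because the move was refused. It shows the short tube (105,55), the can (110,270) and the cabinet below the gripper on the right. I'll resend with all fields.

>>> {"name": "arm_command", "arguments": {"plan": [{"jaw":1,"dx":0,"dy":0,"dz":-4,"ax":0,"ay":0,"az":0},{"jaw":1,"dx":0,"dy":0,"dz":-4,"ax":0,"ay":0,"az":0},{"jaw":1,"dx":-2.5,"dy":-0.9,"dz":0,"ax":0,"ay":0,"az":0},{"jaw":1,"dx":-3.3,"dy":-1.3,"dz":0,"ax":0,"ay":0,"az":0},{"jaw":1,"dx":-3.3,"dy":-1.3,"dz":0,"ax":0,"ay":0,"az":0},{"jaw":1,"dx":-3.3,"dy":-1.3,"dz":0,"ax":0,"ay":0,"az":0},{"jaw":1,"dx":-3.3,"dy":-1.2,"dz":0,"ax":0,"ay":0,"az":0},{"jaw":1,"dx":-3.3,"dy":-1.2,"dz":0,"ax":0,"ay":0,"az":0},{"jaw":1,"dx":-3.3,"dy":-1.2,"dz":0,"ax":0,"ay":0,"az":0},{"jaw":1,"dx":-3.3,"dy":-1.2,"dz":0,"ax":0,"ay":0,"az":0},{"jaw":1,"dx":-2.9,"dy":-1.2,"dz":0,"ax":0,"ay":0,"az":0},{"jaw":1,"dx":0,"dy":0,"dz":0,"ax":0,"ay":0,"az":3.1}], "grip_force": 30}}

```text
clock: 1.15
eef_pos: [0.4148, -0.2896, 0.3106]
ee_rot: [[0.059, 0.998, -0.002], [0.998, -0.059, -0.001], [-0.001, -0.002, -1.0]]
force: [-0.7, 0.4, 0.2]
opening: 0.0851
finger_force: 0.0
```

Run:
```python
from h import *
tcp();c=save('wrist','w2.png')
K=[[0,0,.252],[.144,.035,.132],[.144,-.035,.132],[.144,0,.091]]
print(proj('',w(P,K),c)); np.savez('wr.npz',**{k:c[k] for k in c})
```

```text
t 1.15 stand mm [  5.6  -1.5 310.6] zaxis [ 0.001 -0.002 -1.   ] yaw -3.37 open 85.1 F [-0.7  0.4  0.2] ff 0.0
[[282.8265994  222.16453529]
 [315.06344018 303.75924397]
 [251.11668579 303.93057736]
 [282.9891989  283.64663544]]
```

View pics/w2.png

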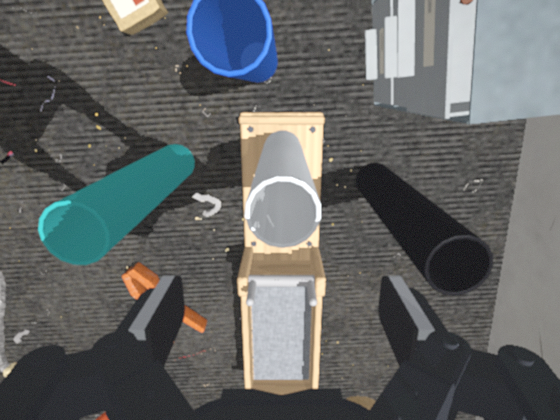

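Run:
```python
from h import *
tcp();c=save('wrist','w3.png')
K=[[0,0,.252],[.144,.035,.132],[.144,-.035,.132],[.144,0,.091],[-.05,.052,.012],[-.05,-.052,.012]]
u=proj('',w(P,K),c);print(u,c['fx'])
im=cv2.resize(c['image'][100:400,200:360,::-1],None,fx=2,fy=2,interpolation=2).copy()
a=c['image'][:,:,::-1].copy()
for p in u: cv2.drawMarker(im,tuple(int(v) for v in (p-[200,100])*2),(0,0,255),0,12)
cv2.imwrite('pics/w3c.png',im)
```

```text
t 1.2 stand mm [  3.5  -0.7 310.7] zaxis [-0.    -0.001 -1.   ] yaw -3.65 open 85.3 F [ 0.4  0.3 -0.1] ff 0.0
[[281.599228   225.50617974]
 [314.89580358 305.64391915]
 [251.0584644  306.10301333]
 [282.86542608 285.56623229]
 [323.30792567 114.5896612 ]
 [239.52960351 115.44729127]] 344.30855209375807
```

View pics/w3c.png

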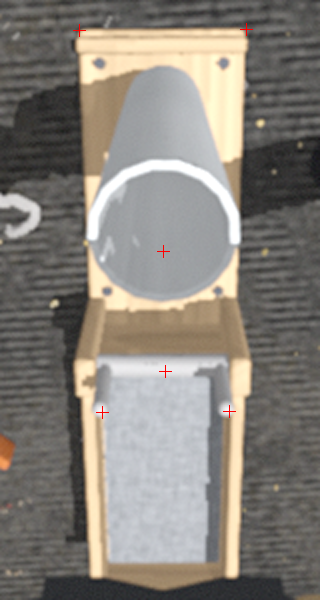

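The wrist view shows the mouth centre at about (282,214) against a prediction of (282,225). The tube is therefore about 6 mm toward stand -x, and laterally it is centred. The pins sit within 3 mm of the prediction. I'll correct, descend and grip near the top.

>>> {"name": "arm_command", "arguments": {"plan": [{"jaw":1,"dx":0.8,"dy":0,"dz":0,"ax":0,"ay":0,"az":-0.5},{"jaw":1,"dx":0,"dy":0,"dz":2.5,"ax":0,"ay":0,"az":0},{"jaw":1,"dx":0,"dy":0,"dz":3.5,"ax":0,"ay":0,"az":0},{"jaw":1,"dx":0,"dy":0,"dz":3.5,"ax":0,"ay":0,"az":0},{"jaw":1,"dx":0,"dy":0,"dz":1.5,"ax":0,"ay":0,"az":0},{"jaw":1,"dx":0,"dy":0,"dz":0,"ax":0,"ay":0,"az":0},{"jaw":-1,"dx":0,"dy":0,"dz":0,"ax":0,"ay":0,"az":0},{"jaw":-1,"dx":0,"dy":0,"dz":0,"ax":0,"ay":0,"az":0},{"jaw":-1,"dx":0,"dy":0,"dz":0,"ax":0,"ay":0,"az":0},{"jaw":-1,"dx":0,"dy":0,"dz":0,"ax":0,"ay":0,"az":0},{"jaw":-1,"dx":0,"dy":0,"dz":0,"ax":0,"ay":0,"az":0},{"jaw":-1,"dx":0,"dy":0,"dz":0,"ax":0,"ay":0,"az":0}], "grip_force": 25}}

```text
clock: 2.25
eef_pos: [0.418, -0.2775, 0.2032]
ee_rot: [[0.045, 0.999, 0.003], [0.999, -0.045, -0.002], [-0.002, 0.003, -1.0]]
force: [-1.4, 1.4, 7.8]
opening: 0.047
finger_force: 25.2
```

Run:
```python
from h import *
tcp()
h=.200
for Pv,x0 in((.024,0),(.018,-6)):
  q=lambda t:np.array([h*np.sin(t)-.024*np.cos(t)+.024,h*np.cos(t)+.024*np.sin(t)-h])*1e3
  pass
T=np.radians(np.r_[0:56.1:56/24])
d=np.diff([q(t) for t in T],axis=0)/10
print((-d).round(2).tolist())  # tool dx,dz cm
```

```text
t 2.25 stand mm [ -6.5   1.1 203.2] zaxis [ 0.002  0.003 -1.   ] yaw -2.59 open 47.0 F [-1.4  1.4  7.8] ff 25.196859729476273
[[-0.82, -0.08], [-0.82, -0.05], [-0.82, -0.01], [-0.82, 0.02], [-0.82, 0.05], [-0.82, 0.09], [-0.81, 0.12], [-0.81, 0.15], [-0.8, 0.18], [-0.79, 0.22], [-0.78, 0.25], [-0.77, 0.28], [-0.76, 0.31], [-0.75, 0.34], [-0.73, 0.37], [-0.72, 0.4], [-0.7, 0.43], [-0.68, 0.46], [-0.66, 0.49], [-0.64, 0.51], [-0.62, 0.54], [-0.6, 0.56], [-0.57, 0.59], [-0.55, 0.61]]
```

>>> {"name": "arm_command", "arguments": {"plan": [{"jaw":-1,"dx":-0.86,"dy":0,"dz":-0.08,"ax":0,"ay":0,"az":0},{"jaw":-1,"dx":-0.86,"dy":0,"dz":-0.04,"ax":0,"ay":0,"az":0},{"jaw":-1,"dx":-0.86,"dy":0,"dz":-0.01,"ax":0,"ay":0,"az":0},{"jaw":-1,"dx":-0.86,"dy":0,"dz":0.03,"ax":0,"ay":0,"az":0},{"jaw":-1,"dx":-0.86,"dy":0,"dz":0.06,"ax":0,"ay":0,"az":0},{"jaw":-1,"dx":-0.86,"dy":0,"dz":0.1,"ax":0,"ay":0,"az":0},{"jaw":-1,"dx":-0.85,"dy":0,"dz":0.13,"ax":0,"ay":0,"az":0},{"jaw":-1,"dx":-0.84,"dy":0,"dz":0.16,"ax":0,"ay":0,"az":0},{"jaw":-1,"dx":-0.84,"dy":0,"dz":0.2,"ax":0,"ay":0,"az":0},{"jaw":-1,"dx":-0.83,"dy":0,"dz":0.23,"ax":0,"ay":0,"az":0},{"jaw":-1,"dx":-0.82,"dy":0,"dz":0.27,"ax":0,"ay":0,"az":0},{"jaw":-1,"dx":-0.81,"dy":0,"dz":0.3,"ax":0,"ay":0,"az":0}]}}

```text
clock: 3.25
eef_pos: [0.4125, -0.3797, 0.1881]
ee_rot: [[0.045, 0.999, -0.0], [0.999, -0.045, -0.001], [-0.001, -0.0, -1.0]]
force: [-2.7, -1.2, 5.3]
opening: 0.0462
finger_force: 25.9
```

Run:
```python
from h import *
tcp();save('scene','s2.png');c=save('side','d2.png')
a=cv2.imread('pics/s2.png')[130:310,200:460];b=c['image'][130:310,200:380,::-1]
cv2.imwrite('pics/m2.png',cv2.resize(np.hstack([a,b]),None,fx=1.8,fy=1.8))
```

```text
t 3.25 stand mm [ 95.7   1.1 188.1] zaxis [ 0.001 -0.    -1.   ] yaw -2.59 open 46.2 F [-2.7 -1.2  5.3] ff 25.893137860111892
```

View pics/m2.png

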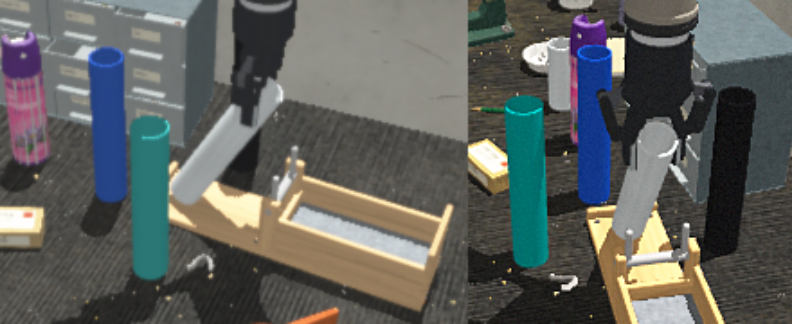

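The tube tips as planned: foot on the board (left, 185,195), mouth (270,95), and lined up between the pins in the right-hand view. I'm continuing.

>>> {"name": "arm_command", "arguments": {"plan": [{"jaw":-1,"dx":-0.8,"dy":0,"dz":0.33,"ax":0,"ay":0,"az":0},{"jaw":-1,"dx":-0.78,"dy":0,"dz":0.36,"ax":0,"ay":0,"az":0},{"jaw":-1,"dx":-0.76,"dy":0,"dz":0.39,"ax":0,"ay":0,"az":0},{"jaw":-1,"dx":-0.75,"dy":0,"dz":0.42,"ax":0,"ay":0,"az":0},{"jaw":-1,"dx":-0.73,"dy":0,"dz":0.45,"ax":0,"ay":0,"az":0},{"jaw":-1,"dx":-0.71,"dy":0,"dz":0.48,"ax":0,"ay":0,"az":0},{"jaw":-1,"dx":-0.69,"dy":0,"dz":0.51,"ax":0,"ay":0,"az":0},{"jaw":-1,"dx":-0.67,"dy":0,"dz":0.54,"ax":0,"ay":0,"az":0},{"jaw":-1,"dx":-0.64,"dy":0,"dz":0.56,"ax":0,"ay":0,"az":0},{"jaw":-1,"dx":-0.62,"dy":0,"dz":0.59,"ax":0,"ay":0,"az":0},{"jaw":-1,"dx":0,"dy":0,"dz":0,"ax":0,"ay":0,"az":0}]}}

```text
clock: 4.27
eef_pos: [0.4093, -0.451, 0.14]
ee_rot: [[0.046, 0.999, -0.0], [0.999, -0.046, 0.0], [0.0, -0.0, -1.0]]
force: [-1.2, -2.6, 2.9]
opening: 0.0464
finger_force: 25.3
```

Run:
```python
from h import *
tcp()
```

```text
t 4.27 stand mm [167.2   1.8 140. ] zaxis [-0. -0. -1.] yaw -2.66 open 46.4 F [-1.2 -2.6  2.9] ff 25.266013425425626
```

>>> {"name": "arm_command", "arguments": {"plan": [{"jaw":-1,"dx":-0.3,"dy":0,"dz":0.31,"ax":0,"ay":0,"az":0},{"jaw":-1,"dx":-0.3,"dy":0,"dz":0.31,"ax":0,"ay":0,"az":0},{"jaw":-1,"dx":-0.28,"dy":0,"dz":0.32,"ax":0,"ay":0,"az":0},{"jaw":-1,"dx":-0.28,"dy":0,"dz":0.32,"ax":0,"ay":0,"az":0},{"jaw":-1,"dx":0,"dy":0,"dz":0,"ax":0,"ay":0,"az":0},{"jaw":-1,"dx":0,"dy":0,"dz":0,"ax":0,"ay":0,"az":0}]}}

```text
clock: 4.77
eef_pos: [0.4091, -0.4615, 0.1287]
ee_rot: [[0.046, 0.999, 0.0], [0.999, -0.046, 0.0], [0.0, 0.0, -1.0]]
force: [-0.6, -3.0, 2.3]
opening: 0.0464
finger_force: 25.3
```

Run:
```python
from h import *
tcp();save('scene','s3.png');c=save('side','d3.png')
a=cv2.imread('pics/s3.png')[130:310,200:460];b=c['image'][130:310,200:380,::-1]
cv2.imwrite('pics/m3.png',cv2.resize(np.hstack([a,b]),None,fx=1.8,fy=1.8))
```

```text
t 4.77 stand mm [177.7   2.1 128.7] zaxis [-0.  0. -1.] yaw -2.61 open 46.4 F [-0.6 -3.   2.3] ff 25.27906831994187
```

View pics/m3.png

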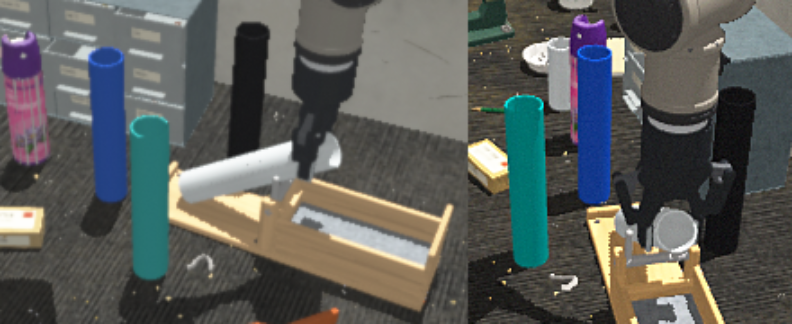

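>>> {"name": "arm_command", "arguments": {"plan": [{"jaw":-1,"dx":-0.2,"dy":0,"dz":0.25,"ax":0,"ay":0,"az":0},{"jaw":-1,"dx":0,"dy":0,"dz":0,"ax":0,"ay":0,"az":0},{"jaw":-1,"dx":0,"dy":0,"dz":0,"ax":0,"ay":0,"az":0}]}}

```text
clock: 5.12
eef_pos: [0.409, -0.4635, 0.1264]
ee_rot: [[0.045, 0.999, 0.0], [0.999, -0.045, -0.0], [-0.0, 0.0, -1.0]]
force: [-1.3, -2.6, 2.7]
opening: 0.0465
finger_force: 25.6
```

>>> {"name": "arm_command", "arguments": {"plan": [{"jaw":-1,"dx":-0.2,"dy":0,"dz":0.3,"ax":0,"ay":0,"az":0},{"jaw":-1,"dx":-0.1,"dy":0,"dz":0.2,"ax":0,"ay":0,"az":0},{"jaw":-1,"dx":0,"dy":0,"dz":0,"ax":0,"ay":0,"az":0},{"jaw":-1,"dx":0,"dy":0,"dz":0,"ax":0,"ay":0,"az":0}]}}

```text
clock: 5.45
eef_pos: [0.409, -0.4663, 0.1212]
ee_rot: [[0.046, 0.999, 0.001], [0.999, -0.046, 0.0], [0.0, 0.0, -1.0]]
force: [0.1, -2.8, 2.7]
opening: 0.0464
finger_force: 25.4
```

>>> {"name": "arm_command", "arguments": {"plan": [{"jaw":-1,"dx":-0.2,"dy":0,"dz":0.25,"ax":0,"ay":0,"az":0},{"jaw":-1,"dx":-0.1,"dy":0,"dz":0.2,"ax":0,"ay":0,"az":0},{"jaw":-1,"dx":0,"dy":0,"dz":0,"ax":0,"ay":0,"az":0}]}}

```text
clock: 5.7
eef_pos: [0.409, -0.4691, 0.1175]
ee_rot: [[0.045, 0.999, 0.001], [0.999, -0.045, 0.0], [0.0, 0.001, -1.0]]
force: [-0.6, 0.4, 7.8]
opening: 0.0466
finger_force: 26.1
```

Run:
```python
from h import *
tcp();c=save('side','d4.png')
a=c['image'][200:300,250:370,::-1]
s=save('scene','s4.png')['image'][190:290,280:400,::-1]
cv2.imwrite('pics/m4.png',cv2.resize(np.hstack([s,a]),None,fx=3.3,fy=4,interpolation=2)[:, :800])
```

```text
t 5.7 stand mm [185.3   2.5 117.5] zaxis [-0.     0.001 -1.   ] yaw -2.6 open 46.6 F [-0.6  0.4  7.8] ff 26.123127825558186
```

View pics/m4.png

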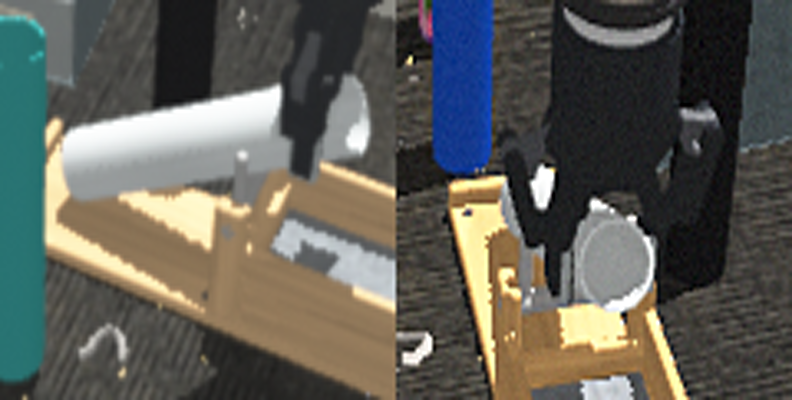

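The force jumped to 7.8 N upward, so the tube is on the bar. In the last picture the mouth is at about (316,266) in the side view. I'll release and lift.

>>> {"name": "arm_command", "arguments": {"plan": [{"jaw":0.3,"dx":0,"dy":0,"dz":0,"ax":0,"ay":0,"az":0},{"jaw":1,"dx":0,"dy":0,"dz":0,"ax":0,"ay":0,"az":0},{"jaw":1,"dx":0,"dy":0,"dz":0,"ax":0,"ay":0,"az":0},{"jaw":1,"dx":0,"dy":0,"dz":0,"ax":0,"ay":0,"az":0},{"jaw":1,"dx":0,"dy":0,"dz":0,"ax":0,"ay":0,"az":0},{"jaw":1,"dx":0,"dy":0,"dz":0,"ax":0,"ay":0,"az":0},{"jaw":1,"dx":0,"dy":0,"dz":-2,"ax":0,"ay":0,"az":0},{"jaw":1,"dx":0,"dy":0,"dz":-4,"ax":0,"ay":0,"az":0},{"jaw":1,"dx":0,"dy":0,"dz":-4,"ax":0,"ay":0,"az":0},{"jaw":1,"dx":0,"dy":0,"dz":0,"ax":0,"ay":-7,"az":0},{"jaw":1,"dx":0,"dy":0,"dz":0,"ax":0,"ay":-7,"az":0},{"jaw":1,"dx":0,"dy":0,"dz":0,"ax":0,"ay":-6,"az":0}]}}

```text
clock: 6.8
eef_pos: [0.4092, -0.4699, 0.2188]
ee_rot: [[0.043, 0.999, -0.012], [0.936, -0.045, -0.349], [-0.349, 0.004, -0.937]]
force: [-1.0, -0.3, -0.5]
opening: 0.0851
finger_force: 0.0
```

Run:
```python
from h import *
s=tcp();print(np.round(s['qpos'],1))
print(proj('side',w(P,[[.19,0,.15],[.19,.01,.15],[.144,.035,.132],[.144,-.035,.132]])))
im=save('scene','s5.png')['image'][185:295,270:450,::-1];c=save('side','d5.png');a=c['image'][185:295,255:365,::-1]
cv2.imwrite('pics/m5.png',cv2.resize(np.hstack([im,a]),None,fx=2.7,fy=2.7,interpolation=2))
```

```text
t 6.8 stand mm [186.    2.7 218.8] zaxis [ 0.349  0.007 -0.937] yaw -2.57 open 85.1 F [-1.  -0.3 -0.5] ff 0.0
[-49.1  23.6  86.5 -16.7  55.8 -38.8]
[[311.52459581 262.09037346]
 [316.24706916 261.49168538]
 [321.07268718 253.28004147]
 [289.44373435 257.186121  ]]
```

View pics/m5.png

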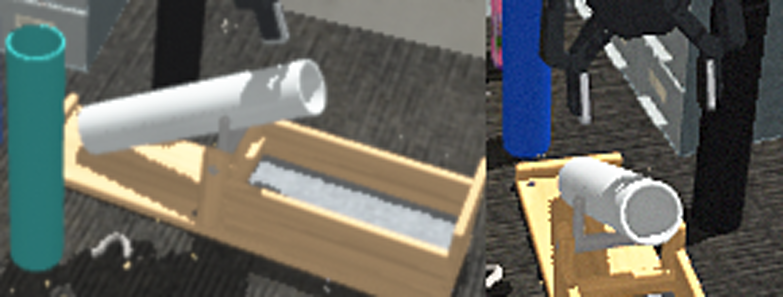

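The tube leans by itself on the bar, released, with its foot on the board: mouth at scene (385,217) and side (316,263). I'll triangulate the mouth before regrasping.

Run:
```python
from h import *
f=lambda p:np.r_[proj('scene',w(P,[p]))[0]-[385.2,216.9],proj('side',w(P,[p]))[0]-[316.1,263]]
r=least_squares(f,[.2,0,.15]);print(r.x,r.fun)
for t in(54,56,58,60):
  t=np.radians(t);d=np.array([np.sin(t),np.cos(t)]);n=np.array([-np.cos(t),np.sin(t)])
  print(np.array([.018,.012])+.24*d+.024*n, np.array([.141,.084])+.031*n+.098*d)
```

```text
[0.20450036 0.00485405 0.15784682] [-0.06481156 -0.3228374  -0.11119172  0.26180226]
[0.19805723 0.17248487] [0.20206232 0.16668248]
[0.20354839 0.1661032 ] [0.2049107  0.16450107]
[0.20881348 0.15953378] [0.20768122 0.16222158]
[0.2138461  0.15278461] [0.21037049 0.15984679]
```

>>> {"name": "arm_command", "arguments": {"plan": [{"jaw":1,"dx":3,"dy":-0.05,"dz":0,"ax":0,"ay":0,"az":0.4},{"jaw":1,"dx":3,"dy":-0.05,"dz":0,"ax":0,"ay":0,"az":0},{"jaw":1,"dx":3,"dy":-0.05,"dz":0,"ax":0,"ay":0,"az":0},{"jaw":1,"dx":3,"dy":-0.05,"dz":1,"ax":0,"ay":0,"az":0},{"jaw":1,"dx":3,"dy":0,"dz":1,"ax":0,"ay":0,"az":0},{"jaw":1,"dx":3,"dy":0,"dz":1,"ax":0,"ay":0,"az":0},{"jaw":1,"dx":0,"dy":0,"dz":0,"ax":0,"ay":0,"az":0}]}}

```text
clock: 7.48
eef_pos: [0.4131, -0.3066, 0.1234]
ee_rot: [[0.047, 0.999, -0.022], [0.941, -0.052, -0.335], [-0.336, -0.005, -0.942]]
force: [-0.2, 1.5, -1.2]
opening: 0.0854
finger_force: 0.0
```

Run:
```python
from h import *
s=tcp();print(np.round(s['qpos'],1))
```

```text
t 7.48 stand mm [ 22.7  -2.3 123.4] zaxis [ 0.336 -0.004 -0.942] yaw -2.95 open 85.4 F [-0.2  1.5 -1.2] ff 0.0
[-35.1  22.2 106.3 -24.5  43.7 -15.4]
```

>>> {"name": "arm_command", "arguments": {"plan": [{"jaw":1,"dx":-0.6,"dy":0.25,"dz":1.5,"ax":0,"ay":0,"az":0},{"jaw":1,"dx":0,"dy":0,"dz":3,"ax":0,"ay":0,"az":0},{"jaw":1,"dx":0,"dy":0,"dz":2.7,"ax":0,"ay":0,"az":0},{"jaw":1,"dx":0,"dy":0,"dz":1.5,"ax":0,"ay":0,"az":0},{"jaw":1,"dx":0,"dy":0,"dz":0,"ax":0,"ay":0,"az":0},{"jaw":-1,"dx":0,"dy":0,"dz":0,"ax":0,"ay":0,"az":0},{"jaw":-1,"dx":0,"dy":0,"dz":0,"ax":0,"ay":0,"az":0},{"jaw":-1,"dx":0,"dy":0,"dz":0,"ax":0,"ay":0,"az":0},{"jaw":-1,"dx":0,"dy":0,"dz":0,"ax":0,"ay":0,"az":0},{"jaw":-1,"dx":0,"dy":0,"dz":0,"ax":0,"ay":0,"az":0},{"jaw":-1,"dx":0,"dy":0,"dz":0,"ax":0,"ay":0,"az":0}], "grip_force": 30}}

```text
clock: 8.4
eef_pos: [0.4168, -0.3466, 0.0488]
ee_rot: [[0.05, 0.999, -0.013], [0.938, -0.051, -0.343], [-0.344, 0.005, -0.939]]
force: [1.1, 0.9, 6.9]
opening: 0.0464
finger_force: 33.0
```

Run:
```python
from h import *
s=tcp();print(np.round(s['qpos'],1))
z=s['ee_rot'];e=np.array([0,0,0])
B=np.array([141,84.]);h=55;N=24
T=np.linspace(57,112,N+1);S=np.where(T<75,142,142-(T-75)/37*45)
def nd(t): t=np.radians(t);return np.array([-np.cos(t),np.sin(t)]),np.array([np.sin(t),np.cos(t)])
tau=np.linspace(20,-2,N+1);g=22
pts=[];
for t,s_,a in zip(T,S,tau):
    n,d=nd(t);a=np.radians(a);pts.append(B+31*n-(s_-h)*d+g*np.array([np.sin(a),-np.cos(a)]))
pts=np.array(pts);print(pts[[0,8,16,24]].round(1))
for i in range(N):
    a=np.radians(tau[i]);dl=pts[i+1]-pts[i]
    print(i,round(T[i+1],1),'dx',((-np.cos(a)*dl[0]-np.sin(a)*dl[1])/10).round(2),'dz',((np.sin(a)*dl[0]-np.cos(a)*dl[1])/10).round(2))
print(tau[0]-tau[1])
```

```text
t 8.4 stand mm [62.5  3.6 48.8] zaxis [ 0.344  0.006 -0.939] yaw -2.95 open 46.4 F [1.1 0.9 6.9] ff 32.98173999530263
[-38.7  30.9 107.4 -30.3  33.2 -11.4]
[[ 58.7  41.9]
 [ 54.2  70.6]
 [ 80.9  97.1]
 [112.9 106.5]]
0 59.3 dx -0.01 dz -0.37
1 61.6 dx -0.02 dz -0.36
2 63.9 dx -0.03 dz -0.36
3 66.2 dx -0.04 dz -0.36
4 68.5 dx -0.05 dz -0.36
5 70.8 dx -0.06 dz -0.36
6 73.0 dx -0.07 dz -0.36
7 75.3 dx -0.12 dz -0.35
8 77.6 dx -0.36 dz -0.35
9 79.9 dx -0.37 dz -0.33
10 82.2 dx -0.38 dz -0.31
11 84.5 dx -0.38 dz -0.28
12 86.8 dx -0.39 dz -0.26
13 89.1 dx -0.4 dz -0.24
14 91.4 dx -0.4 dz -0.22
15 93.7 dx -0.4 dz -0.2
16 96.0 dx -0.41 dz -0.18
17 98.2 dx -0.41 dz -0.16
18 100.5 dx -0.41 dz -0.13
19 102.8 dx -0.41 dz -0.11
20 105.1 dx -0.41 dz -0.09
21 107.4 dx -0.41 dz -0.07
22 109.7 dx -0.41 dz -0.05
23 112.0 dx -0.4 dz -0.03
0.9166666666666679
```

>>> {"name": "arm_command", "arguments": {"plan": [{"jaw":-1,"dx":0,"dy":0,"dz":-0.37,"ax":0,"ay":0.92,"az":0},{"jaw":-1,"dx":-0.02,"dy":0,"dz":-0.36,"ax":0,"ay":0.92,"az":0},{"jaw":-1,"dx":-0.03,"dy":0,"dz":-0.36,"ax":0,"ay":0.92,"az":0},{"jaw":-1,"dx":-0.04,"dy":-0.02,"dz":-0.36,"ax":0,"ay":0.92,"az":0},{"jaw":-1,"dx":-0.05,"dy":-0.03,"dz":-0.36,"ax":0,"ay":0.92,"az":0},{"jaw":-1,"dx":-0.06,"dy":-0.03,"dz":-0.36,"ax":0,"ay":0.92,"az":0},{"jaw":-1,"dx":-0.07,"dy":-0.03,"dz":-0.36,"ax":0,"ay":0.92,"az":0},{"jaw":-1,"dx":-0.12,"dy":-0.03,"dz":-0.35,"ax":0,"ay":0.92,"az":0}]}}

```text
clock: 9.07
eef_pos: [0.4141, -0.3406, 0.0757]
ee_rot: [[0.051, 0.999, -0.01], [0.975, -0.052, -0.216], [-0.217, 0.001, -0.976]]
force: [0.3, -0.6, -2.8]
opening: 0.046
finger_force: 32.2
```

Run:
```python
from h import *
s=tcp();print(np.round(s['qpos'],1))
```

```text
t 9.07 stand mm [56.7  0.6 75.7] zaxis [ 0.217  0.002 -0.976] yaw -2.96 open 46.0 F [ 0.3 -0.6 -2.8] ff 32.20397153083468
[-42.   28.3 103.4 -14.7  41.3 -28.6]
```

>>> {"name": "arm_command", "arguments": {"plan": [{"jaw":-1,"dx":-0.36,"dy":0,"dz":-0.35,"ax":0,"ay":0.92,"az":0},{"jaw":-1,"dx":-0.37,"dy":0,"dz":-0.33,"ax":0,"ay":0.92,"az":0},{"jaw":-1,"dx":-0.38,"dy":0,"dz":-0.31,"ax":0,"ay":0.92,"az":0},{"jaw":-1,"dx":-0.38,"dy":0,"dz":-0.28,"ax":0,"ay":0.92,"az":0},{"jaw":-1,"dx":-0.39,"dy":0,"dz":-0.26,"ax":0,"ay":0.92,"az":0},{"jaw":-1,"dx":-0.4,"dy":0,"dz":-0.24,"ax":0,"ay":0.92,"az":0},{"jaw":-1,"dx":-0.4,"dy":0,"dz":-0.22,"ax":0,"ay":0.92,"az":0},{"jaw":-1,"dx":-0.4,"dy":0,"dz":-0.2,"ax":0,"ay":0.92,"az":0},{"jaw":-1,"dx":-0.41,"dy":0,"dz":-0.18,"ax":0,"ay":0.92,"az":0},{"jaw":-1,"dx":-0.41,"dy":0,"dz":-0.16,"ax":0,"ay":0.92,"az":0}]}}

```text
clock: 9.9
eef_pos: [0.4126, -0.3759, 0.1066]
ee_rot: [[0.052, 0.999, -0.001], [0.997, -0.052, -0.058], [-0.058, 0.002, -0.998]]
force: [-0.3, -0.9, -2.9]
opening: 0.0463
finger_force: 32.2
```

Run:
```python
from h import *
s=tcp()
# tube outline in side/scene: tilt from bright low-saturation blob near the stand, principal axis
c=save('scene','s6.png');save('side','d6.png')
```

```text
t 9.9 stand mm [ 92.    1.  106.6] zaxis [ 0.058  0.002 -0.998] yaw -2.96 open 46.3 F [-0.3 -0.9 -2.9] ff 32.19692929065786
```

Run:
```python
from h import *
g=np.array([90.7,128.5])
for n,f in(('scene','s6.png'),('side','d6.png')):
    im=cv2.imread('pics/'+f).astype(int);old=C[n]['im'][:,:,::-1].astype(int)
    m=((im.max(2)-im.min(2)<25)&(im.min(2)>110)&(abs(im-old).sum(2)>60)).astype(np.uint8)
    m=cv2.morphologyEx(m,cv2.MORPH_OPEN,np.ones((3,3)))
    k,l,st,ce=cv2.connectedComponentsWithStats(m)
    for i in range(1,k):
        if st[i,4]>60: print(n,st[i],ce[i].round())
    for t in(65,75,85,95,105):
        a=np.radians(t);d=np.array([np.sin(a),np.cos(a)]);nn=np.array([-np.cos(a),np.sin(a)])
        o=[]
        for L in np.arange(-60,181,6):
            for r in(-20,-10,0,10,20):
                for y in ((-12,0,12)):
                    q=g+L*d+r*nn;o.append([q[0]/1e3,y/1e3,q[1]/1e3])
        u=proj(n,w(P,o)).round().astype(int)
        print(n,t,'on-mask',m[u[:,1],u[:,0]].mean().round(2),'mouth',proj(n,w(P,[[(g+180*d)[0]/1e3,0,(g+180*d)[1]/1e3]]))[0].round())
```

```text
scene [  3   0  52  17 575] [33.  6.]
scene [ 89   0  52  19 541] [121.   6.]
scene [230   0  33  24 474] [243.  13.]
scene [   4   23   51  113 4919] [28. 79.]
scene [266  31  28  27 265] [280.  45.]
scene [ 201   53   38   74 1693] [218.  89.]
scene [280  58  21  10  99] [289.  62.]
scene [320  72  18   7  63] [328.  74.]
scene [319  76  41  23 581] [336.  87.]
scene [ 83 130  16  35 179] [ 90. 147.]
scene [  7 144  28  27 444] [ 17. 155.]
scene [  61  159   60   60 1376] [ 84. 188.]
scene [ 39 178  10  11  94] [ 43. 183.]
scene [ 42 194  15  14 164] [ 49. 200.]
scene [310 204  19  20 284] [318. 214.]
scene [ 337  205   76   26 1538] [376. 217.]
scene [ 23 238  22  15 211] [ 33. 245.]
scene [ 66 244  28  15 157] [ 81. 250.]
scene [104 244  20  13 176] [114. 249.]
scene [190 247  15   9  89] [197. 251.]
scene [ 62 314  10  35 248] [ 67. 331.]
scene [129 330  18  23 259] [137. 341.]
scene 65 on-mask 0.65 mouth [409. 208.]
scene 75 on-mask 0.8 mouth [411. 219.]
scene 85 on-mask 0.65 mouth [411. 231.]
scene 95 on-mask 0.44 mouth [409. 241.]
scene 105 on-mask 0.32 mouth [405. 250.]
side [202   0  23  19 153] [213.   9.]
side [240   0  22  15 245] [251.   6.]
side [  99    7   60  111 3071] [130.  64.]
side [316  15  13  12 101] [322.  20.]
side [219  20  11   9  64] [223.  24.]
side [294  71   9  11  71] [298.  76.]
side [134 138  14  11  72] [141. 143.]
side [136 199   6  15  65] [139. 206.]
side [ 294  226   43   63 1317] [314. 261.]
side 65 on-mask 0.75 mouth [322. 261.]
side 75 on-mask 0.84 mouth [323. 276.]
side 85 on-mask 0.71 mouth [323. 291.]
side 95 on-mask 0.55 mouth [321. 303.]
side 105 on-mask 0.46 mouth [320. 312.]
```

Measuring with the camera shows the tube at about 75°. It has turned with the grip and is carried clear of the bar, with the knob still inside. I'll turn the tool itself about another 30° to take the tube past level.

>>> {"name": "arm_command", "arguments": {"plan": [{"jaw":-1,"dx":-0.02,"dy":0,"dz":0,"ax":0,"ay":2.5,"az":0},{"jaw":-1,"dx":-0.02,"dy":0,"dz":0,"ax":0,"ay":2.5,"az":0},{"jaw":-1,"dx":-0.02,"dy":0,"dz":0,"ax":0,"ay":2.5,"az":0},{"jaw":-1,"dx":-0.02,"dy":0,"dz":0,"ax":0,"ay":2.5,"az":0},{"jaw":-1,"dx":-0.02,"dy":0,"dz":0,"ax":0,"ay":2.5,"az":0},{"jaw":-1,"dx":-0.02,"dy":0,"dz":0,"ax":0,"ay":2.5,"az":0},{"jaw":-1,"dx":-0.02,"dy":0,"dz":0,"ax":0,"ay":2.5,"az":0},{"jaw":-1,"dx":-0.02,"dy":0,"dz":0,"ax":0,"ay":2.5,"az":0}]}}

```text
clock: 10.67
eef_pos: [0.4126, -0.3774, 0.1064]
ee_rot: [[0.049, 0.999, 0.017], [0.957, -0.052, 0.286], [0.287, 0.002, -0.958]]
force: [0.5, 0.6, -2.6]
opening: 0.0461
finger_force: 32.2
```

```bash
cat > est.py <<'E'
from h import *
import sys
s=tcp();print(np.round(s['qpos'],1))
c,n_=np.cos(P[2]),np.sin(P[2]);e=s['eef_pos'];z=np.array(s['ee_rot'])[:,2]
G=np.array(e)-.022*z;dd=G[:2]-P[:2];g=np.array([c*dd[0]+n_*dd[1],G[2]])*1e3
print('grasp',g.round(1))
tag=sys.argv[1]
for n in('scene','side'):
    f=f'{n}{tag}.png';save(n,f)
    im=cv2.imread('pics/'+f).astype(int);old=C[n]['im'][:,:,::-1].astype(int)
    m=((im.max(2)-im.min(2)<25)&(im.min(2)>110)).astype(np.uint8)
    if n=='side' or 1: m&=(abs(im-old).sum(2)>40).astype(np.uint8)
    r={}
    for t in range(60,130,4):
        a=np.radians(t);d=np.array([np.sin(a),np.cos(a)]);nn=np.array([-np.cos(a),np.sin(a)])
        o=[[*(q:=g+L*d+r_*nn)[:1]/1e3,y/1e3,q[1]/1e3] for L in np.arange(-60,181,6) for r_ in(-18,-9,0,9,18) for y in(-12,0,12)]
        u=proj(n,w(P,o)).round().astype(int);r[t]=float(m[u[:,1],u[:,0]].mean().round(2))
    print(n,r)
E
python3 est.py a
```

```text
t 10.67 stand mm [ 93.5   1.1 106.4] zaxis [-0.287  0.001 -0.958] yaw -2.96 open 46.1 F [ 0.5  0.6 -2.6] ff 32.203574656450655
[-56.   36.8  81.6  10.4  75.2 -56.9]
grasp [ 99.8 127.5]
scene {60: 0.29, 64: 0.33, 68: 0.37, 72: 0.42, 76: 0.5, 80: 0.59, 84: 0.69, 88: 0.78, 92: 0.82, 96: 0.85, 100: 0.81, 104: 0.75, 108: 0.68, 112: 0.59, 116: 0.52, 120: 0.45, 124: 0.43, 128: 0.38}
side {60: 0.65, 64: 0.68, 68: 0.7, 72: 0.73, 76: 0.75, 80: 0.79, 84: 0.8, 88: 0.82, 92: 0.8, 96: 0.79, 100: 0.79, 104: 0.76, 108: 0.72, 112: 0.67, 116: 0.63, 120: 0.6, 124: 0.57, 128: 0.55}
```

>>> {"name": "arm_command", "arguments": {"plan": [{"jaw":-1,"dx":-0.02,"dy":0,"dz":0,"ax":0,"ay":2.4,"az":0},{"jaw":-1,"dx":-0.02,"dy":0,"dz":0,"ax":0,"ay":2.4,"az":0},{"jaw":-1,"dx":-0.02,"dy":0,"dz":0,"ax":0,"ay":2.4,"az":0},{"jaw":-1,"dx":-0.02,"dy":0,"dz":0,"ax":0,"ay":2.4,"az":0},{"jaw":-1,"dx":-0.02,"dy":0,"dz":0,"ax":0,"ay":2.4,"az":0},{"jaw":-1,"dx":0,"dy":0,"dz":0,"ax":0,"ay":0,"az":0},{"jaw":-1,"dx":0,"dy":0,"dz":0,"ax":0,"ay":0,"az":0},{"jaw":-1,"dx":0,"dy":0,"dz":0,"ax":0,"ay":0,"az":0},{"jaw":-1,"dx":0,"dy":0,"dz":0,"ax":0,"ay":0,"az":0},{"jaw":-1,"dx":0,"dy":0,"dz":0,"ax":0,"ay":0,"az":0}]}}

```text
clock: 11.6
eef_pos: [0.4125, -0.3789, 0.1071]
ee_rot: [[0.044, 0.999, 0.027], [0.879, -0.052, 0.475], [0.475, 0.003, -0.88]]
force: [-2.3, -1.5, 4.9]
opening: 0.0461
finger_force: 33.4
```

```bash
python3 est.py b
python3 - <<'E'
from h import *
# brass pixels changed in tray
for n in('scene','side'):
    im=cv2.imread(f'pics/{n}b.png');u=proj(n,w(P,[[.155,.045,.05],[.355,.045,.05],[.355,-.045,.05],[.155,-.045,.05]])).astype(np.int32)
    k=np.zeros(im.shape[:2],np.uint8);cv2.fillConvexPoly(k,u,1)
    h=cv2.cvtColor(im,cv2.COLOR_BGR2HSV);old=C[n]['im'][:,:,::-1].astype(int)
    m=(k>0)&(h[...,0]>12)&(h[...,0]<35)&(h[...,1]>70)&(abs(im.astype(int)-old).sum(2)>60)
    q=np.argwhere(m);print(n,len(q),q.mean(0)[::-1] if len(q) else '')
E
```

```text
t 11.6 stand mm [ 95.    1.1 107.1] zaxis [-0.475  0.001 -0.88 ] yaw -2.97 open 46.1 F [-2.3 -1.5  4.9] ff 33.382977513865626
[-59.2  42.6  74.2  15.5  87.4 -60.3]
grasp [105.5 126.4]
scene {60: 0.25, 64: 0.29, 68: 0.3, 72: 0.34, 76: 0.4, 80: 0.46, 84: 0.55, 88: 0.64, 92: 0.71, 96: 0.8, 100: 0.83, 104: 0.8, 108: 0.78, 112: 0.73, 116: 0.64, 120: 0.56, 124: 0.48, 128: 0.44}
side {60: 0.56, 64: 0.58, 68: 0.61, 72: 0.65, 76: 0.67, 80: 0.7, 84: 0.73, 88: 0.74, 92: 0.77, 96: 0.77, 100: 0.77, 104: 0.76, 108: 0.75, 112: 0.71, 116: 0.67, 120: 0.64, 124: 0.61, 128: 0.59}
scene 256 [387.29296875 257.296875  ]
side 282 [305.69503546 318.21985816]
```

>>> {"name": "arm_command", "arguments": {"plan": [{"jaw":-1,"dx":-0.02,"dy":0,"dz":-0.19,"ax":0,"ay":2,"az":0},{"jaw":-1,"dx":-0.02,"dy":0,"dz":-0.19,"ax":0,"ay":2,"az":0},{"jaw":-1,"dx":-0.02,"dy":0,"dz":-0.18,"ax":0,"ay":2,"az":0},{"jaw":-1,"dx":-0.02,"dy":0,"dz":-0.18,"ax":0,"ay":2,"az":0},{"jaw":-1,"dx":0,"dy":0,"dz":0,"ax":0,"ay":0,"az":0},{"jaw":-1,"dx":0,"dy":0,"dz":0,"ax":0,"ay":0,"az":0}]}}

```text
clock: 12.2
eef_pos: [0.4125, -0.3836, 0.113]
ee_rot: [[0.04, 0.999, 0.033], [0.804, -0.052, 0.593], [0.594, 0.003, -0.805]]
force: [-1.9, -2.9, 6.3]
opening: 0.0463
finger_force: 33.8
```

```bash
python3 est.py c
```

```text
t 12.2 stand mm [ 99.6   1.3 113. ] zaxis [-0.594  0.001 -0.805] yaw -2.99 open 46.3 F [-1.9 -2.9  6.3] ff 33.76092003818485
[-61.1  46.8  68.4  18.5  96.4 -61.3]
grasp [112.7 130.7]
scene {60: 0.2, 64: 0.22, 68: 0.24, 72: 0.26, 76: 0.29, 80: 0.32, 84: 0.38, 88: 0.44, 92: 0.52, 96: 0.61, 100: 0.7, 104: 0.77, 108: 0.82, 112: 0.81, 116: 0.77, 120: 0.71, 124: 0.63, 128: 0.54}
side {60: 0.38, 64: 0.42, 68: 0.47, 72: 0.51, 76: 0.55, 80: 0.59, 84: 0.62, 88: 0.66, 92: 0.7, 96: 0.73, 100: 0.73, 104: 0.73, 108: 0.74, 112: 0.74, 116: 0.73, 120: 0.71, 124: 0.68, 128: 0.64}
```

>>> {"name": "arm_command", "arguments": {"plan": [{"jaw":0.3,"dx":0,"dy":0,"dz":0,"ax":0,"ay":0,"az":0},{"jaw":1,"dx":0,"dy":0,"dz":0,"ax":0,"ay":0,"az":0},{"jaw":1,"dx":0,"dy":0,"dz":0,"ax":0,"ay":0,"az":0},{"jaw":1,"dx":0,"dy":0,"dz":0,"ax":0,"ay":0,"az":0},{"jaw":1,"dx":0,"dy":0,"dz":0,"ax":0,"ay":0,"az":0},{"jaw":1,"dx":0,"dy":0,"dz":-1,"ax":0,"ay":0,"az":0},{"jaw":1,"dx":0,"dy":0,"dz":-3,"ax":0,"ay":0,"az":0},{"jaw":1,"dx":0,"dy":0,"dz":-3,"ax":0,"ay":0,"az":0},{"jaw":1,"dx":0,"dy":0,"dz":-3,"ax":0,"ay":0,"az":0},{"jaw":1,"dx":0,"dy":0,"dz":-3,"ax":0,"ay":0,"az":0},{"jaw":1,"dx":0,"dy":0,"dz":-2,"ax":0,"ay":0,"az":0},{"jaw":1,"dx":0,"dy":0,"dz":0,"ax":0,"ay":0,"az":0}]}}

```text
clock: 13.3
eef_pos: [0.4071, -0.4753, 0.2362]
ee_rot: [[0.04, 0.999, 0.037], [0.806, -0.054, 0.589], [0.59, 0.006, -0.807]]
force: [-0.4, 0.8, 0.8]
opening: 0.0854
finger_force: 0.0
```

```bash
cat > fin.py <<'E'
from h import *
tcp()
M={}
for n in('scene','side'):
    save(n,n+'f.png');im=cv2.imread(f'pics/{n}f.png');u=proj(n,w(P,[[.17,.045,.05],[.345,.045,.05],[.345,-.045,.05],[.17,-.045,.05]])).astype(np.int32)
    k=np.zeros(im.shape[:2],np.uint8);cv2.fillConvexPoly(k,u,1)
    h=cv2.cvtColor(im,cv2.COLOR_BGR2HSV);old=C[n]['im'][:,:,::-1].astype(int)
    m=((k>0)&(h[...,1]>70)&(abs(im.astype(int)-old).sum(2)>50)).astype(np.uint8)
    kk,l,st,ce=cv2.connectedComponentsWithStats(m)
    for i in range(1,kk):
        if st[i,4]>8: print(n,st[i],ce[i].round(1),im[l==i].mean(0).round(),old[l==i].mean(0).round())
    tm=((im.max(2).astype(int)-im.min(2)<25)&(im.min(2)>110)&(abs(im.astype(int)-old).sum(2)>40)).astype(np.uint8)
    M[n]=tm
best=[]
for t in range(90,126,2):
  for s in range(70,150,5):
    a=np.radians(t);d=np.array([np.sin(a),np.cos(a)]);nn=np.array([-np.cos(a),np.sin(a)])
    f=np.array([141,84])+31*nn-s*d;sc=0
    for lo,hi,sg in((0,241,1),(-40,-6,-1),(246,280,-1)):
        o=[[*(q:=f+L*d+r*nn)[:1]/1e3,0,q[1]/1e3] for L in np.arange(lo,hi,6) for r in(-20,-10,0,10,20)]
        for n in M:
            u=proj(n,w(P,o)).round().astype(int);sc+=sg*M[n][u[:,1],u[:,0]].sum()
    best.append((int(sc),t,s))
print(sorted(best)[-4:])
for x in(.27,.3,.33): print(x,[proj(n,w(P,[[x,0,.05]]))[0].round() for n in M])
E
python3 fin.py
```

```text
t 13.3 stand mm [191.5   0.9 236.2] zaxis [-0.59   0.005 -0.807] yaw -3.08 open 85.4 F [-0.4  0.8  0.8] ff 0.0
scene [389 262  35  15  95] [404.7 268.9] [ 95. 125. 151.] [156. 202. 227.]
scene [425 262  14  16 153] [431.6 268.8] [ 98. 168. 197.] [174. 174. 171.]
side [291 298   4  10  11] [292.4 302.8] [ 81.  89. 103.] [185. 190. 199.]
side [292 309  13  33 101] [297.4 325. ] [ 70. 113. 150.] [175. 246. 253.]
side [306 344   5   4  16] [307.9 345.2] [ 66. 105. 142.] [139. 215. 242.]Traceback (most recent call last):
  File "fin.py", line 22, in <module>
    u=proj(n,w(P,o)).round().astype(int);sc+=sg*M[n][u[:,1],u[:,0]].sum()
                                             ~~^~~~~~~~~~~~~~~~~~~~~~~~~~
OverflowError: Python integer -1 out of bounds for uint64
```

```bash
sed -i 's/M\[n\]\[u\[:,1\],u\[:,0\]\].sum()/int(M[n][u[:,1],u[:,0]].sum())/' fin.py; python3 fin.py | grep -v '^side\|^scene'
python3 - <<'E'
from h import *
print('ball',least_squares(lambda p:proj('scene',w(P,[[p[0],p[1],.05]]))[0]-[431.6,268.8],[.3,0]).x)
E
```

```text
t 13.4 stand mm [188.9   0.9 232.4] zaxis [-0.595  0.001 -0.804] yaw -3.01 open 85.7 F [ 0.4  0.1 -0.8] ff 0.0
[(382, 118, 105), (382, 120, 105), (384, 114, 100), (384, 116, 105)]
0.27 [array([405., 260.]), array([319., 326.])]
0.3 [array([418., 264.]), array([324., 337.])]
0.33 [array([430., 269.]), array([328., 349.])]
ball [0.33271627 0.00042676]
```

The knob lies at stand x = 333 mm against the tray's end wall. The tube rests at about 114° over the bar, released, and the gripper is clear.

```bash
python3 -c "
from workcell import env
print(env.hand_in())"
```

```text
the job is handed in; nothing more can be done
None
```

The job is handed in, with no verdict returned: by camera, the knob is in the tray, the tube rests released over the bar mouth down at about 114°, and I did not re-measure the short tube or spray can at the end.

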